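Unstack the blue organiser onto its colour mats

ROBOT

A 6-joint arm with a two-finger parallel gripper is mounted at the origin on the work surface. World frame = base frame: x ahead of the robot, y to its left, z up, the work surface at z = 0. Lengths are in mm, angles in rad, forces in N, time in s.
With the tool pointing down it reaches from about 250 to 775 mm from the base axis. Payload 8.9 kg.
Tool frame: the origin (TCP) lies between the finger pads; the fingertips stand 22 mm ahead of it and the grasp point (between the pads) lies 3 mm ahead of it; z points along the fingers, y is the direction in which the jaws open and shut (so a half turn about z gives the same grasp; the last joint's range is limited). The gripper opens to 85 mm and grips with 20 to 120 N. Pads are 22 mm wide; open, the fingers measure 114 mm over their backs; the gripper's body (76 mm by 85 mm) begins 54 mm behind the grasp point. The pads swing forward as they close: fully open they stand 13 mm farther back than shut.
Start: joints at [0.961, 0.291, -0.153, 1.127, 0, 1.431], TCP at [238.134, 467.885, 253.305] pointing down, gripper open.
Joint ranges: [-2.52, 2.52], [-0.91, 1.74], [-1.3, 1.37], [-1.96, 2.02], [-1.52, 1.47], [-3.14, 3.14]. Speed limits (rad/s): [2.22, 2.22, 2.79, 3.14, 3.14, 3.14].

INTERFACE

Orientations are given as a rotation vector (axis times angle).
In Python, from plant import sense, read_camera, finish_job gives the robot as it stands. The module is installed in compiled form; this text tells all that it offers.
- The arm moves only by the tool move_arm, never from a script. Its argument "targets" is a list that holds one entry, the list of rows, each a list of 7 numbers: the shift along the tool's x, y, z in mm, then the turn, a rotation vector about the tool's x, y, z in rad, then the opening, from -1 (shut) to 1 (fully open). In form: [[[x, y, z, rx, ry, rz, hand], ...]]. A call has 1 to 12 rows; each row shifts and turns the commanded pose from where the row before left it, along the tool's axes as they then stand; what a row does not reach is not made up. A row lasts 1/8 s, in which the tool goes at most 62.5 mm and 10.7 degrees, less where a joint would pass 70% of its speed; a pose out of reach is approached as far as the arm can. A call with a gripper value outside its range is refused whole. The fingers move at their own pace and stop on an object; "newtons" is the grip in N (left out, the last holds). Time passes only in rows, so rows that do not move let the fingers close. It gives the time, the measured TCP pose, the force and the opening at its end, in the units of the state.
- sense(): the state, without advancing time (a new reading comes with each control period).
- read_camera(name): name is "side" or "top"; returns a dict with "img" (400x640x3 uint8, red, green, blue), "range_z" (400x640 float32, mm along the optical axis (not along the pixel's ray), 0 where there is no reading), "fx", "fy", "cx", "cy" (pixels), "k1" (the pictures are not rectified: a ray, as slopes to the right and down, at radius r is drawn at 1 + k1 r^2 times it, then the intrinsics apply), "rvec" (rotation vector, rad) and "tvec" (3), from world to camera coordinates, as OpenCV has them. Camera axes: x right, y down, z forward; pixel columns grow to the right and rows downward; lengths in mm; the calibration is good to about 2 mm. A picture is of the moment at which its call begins.
- finish_job(): hands the job in, once; it reports no verdict.
The state is a dict: "time_s": time; "qpos": joint angles; "qvel": joint speeds; "joint_efforts": joint torques, N m; "ee_pos": TCP position; "tool_rot": TCP orientation; "contact_force": force on the tool from outside, world axes, zero at the start; "ft_torque": the same for the moment, N m; "finger_gap": finger opening in mm.
Only numpy, scipy, OpenCV 4.12 (cv2) and the standard library are available. Lean on these libraries where they do the work, as an engineer would, in place of code of your own. Each camera call takes 0.05 s, during which the arm holds its last target.

TASK

Lay the stacked blue organiser out for the job, from the top down and one piece at a time: stand the chrome socket upright in the middle of the round black pad, then set the small, the middle and the large box each flat in the middle of the mat that has the colour of its end tabs, lined up lengthwise with that mat. Keep every piece upright on the way and do not disturb what you have already set down. Leave the mug and the screwdriver where they are, and let go of everything at the end.

Things in the scene. Friction and masses are not known exactly. Their poses are not given: they have to be found in the camera images.
- small_center (a point): Small lidded box of translucent blue plastic, 68 x 42 x 44 mm high (along its x, y, z), rigid, closed and flat-lidded, with red tabs at both ends of its lid; the top box of the stack at the start. The point is its centre, 22 mm above its underside; x along its length, z up. Which end is which does not matter.
- middle_center (a point): Middle lidded box of translucent blue plastic, 104 x 52 x 44 mm high (along its x, y, z), rigid, closed and flat-lidded, with green tabs at both ends of its lid; the middle box of the stack at the start. The point is its centre, 22 mm above its underside; x along its length, z up. Which end is which does not matter.
- large_center (a point): Large lidded box of translucent blue plastic, 140 x 62 x 44 mm high (along its x, y, z), rigid, closed and flat-lidded, with yellow tabs at both ends of its lid; the bottom box of the stack, standing on the table at the start. The point is its centre, 22 mm above its underside; x along its length, z up. Which end is which does not matter.
- socket_center (a point): Chrome socket, a plain upright cylinder 28 mm in diameter and 38 mm high, standing on the lid of the small box at the start. The point is its centre, half-way up (19 mm above its foot); z up.
- yellow_mat: Yellow mat, 160 x 84 x 3 mm thick, fixed on the table, with a paler 140 x 62 mm rectangle at its middle; place of the large box (yellow tabs). Origin at the centre of its underside (on the table, height 0); x along its long side, z up.
- green_mat: Green mat, 160 x 84 x 3 mm thick, fixed on the table, with a paler 104 x 52 mm rectangle at its middle; place of the middle box (green tabs). Origin at the centre of its underside (on the table, height 0); x along its long side, z up.
- red_mat: Red mat, 160 x 84 x 3 mm thick, fixed on the table, with a paler 68 x 42 mm rectangle at its middle; place of the small box (red tabs). Origin at the centre of its underside (on the table, height 0); x along its long side, z up.
- pad: Round black rubber pad with a grey centre spot, 64 mm in diameter, 4 mm thick, fixed on the table; place of the socket. Origin at the centre of its underside; z up.
- mug: Bystander: white ceramic mug 82 mm in diameter and 95 mm high with steel hinge plates standing in it (tops at about 100 mm), handle towards its +y reaching 73 mm from the axis. Origin at the centre of its underside.
- screwdriver: Bystander: screwdriver with a grey silicone grip, about 200 mm long, 26 mm thick, lying on the table along its x, handle to -x. Origin at its middle, at table height.

How it is judged (in metres and radians):
On the way, in this order (a step that is already met when the one before it is completed fails the run):
1. the socket stands upright and released at the middle of the black pad (horizontal distance between socket_center and pad below 0.014 m and height (world z) of socket_center below 0.028 m and angle between socket_center's own z axis and vertical below 0.08 rad and contact force between the fingers and socket below 0.3 N and linear speed of socket below 0.03 m/s), for 0.2 s.
2. the small box lies level and released at the middle of the red mat, along it, with what was set down before still in place (all of step 1 and horizontal distance between small_center and red_mat below 0.015 m and height (world z) of small_center below 0.03 m and angle between small_center's own z axis and vertical below 0.08 rad and angle between the x axis of small_center and the x axis of red_mat, either way round below 0.21 rad and contact force between the fingers and small_box below 0.3 N and linear speed of small_box below 0.03 m/s), for 0.2 s.
3. the middle box lies level and released at the middle of the green mat, along it, with what was set down before still in place (all of step 2 and horizontal distance between middle_center and green_mat below 0.015 m and height (world z) of middle_center below 0.03 m and angle between middle_center's own z axis and vertical below 0.08 rad and angle between the x axis of middle_center and the x axis of green_mat, either way round below 0.21 rad and contact force between the fingers and middle_box below 0.3 N and linear speed of middle_box below 0.03 m/s), for 0.2 s.
4. the large box lies level and released at the middle of the yellow mat, along it, with what was set down before still in place (all of step 3 and horizontal distance between large_center and yellow_mat below 0.015 m and height (world z) of large_center below 0.03 m and angle between large_center's own z axis and vertical below 0.08 rad and angle between the x axis of large_center and the x axis of yellow_mat, either way round below 0.21 rad and contact force between the fingers and large_box below 0.3 N and linear speed of large_box below 0.03 m/s), for 0.2 s.
At the end, for the whole second after the job is handed in: Socket upright within 14 mm of the black pad's centre; small box flat on the red mat, middle on green, large on yellow, each within 15 mm of the mat's centre and 0.21 rad of its long direction (either way round); all released and at rest (all of step 4); the robot touches nothing.
It fails at once if the mug is shifted by more than 30 mm or tipped (distance of mug from where it was at the start of the episode above 0.03 m or angle between mug's own z axis and vertical above 0.3 rad).
It fails at once if the screwdriver is shifted by more than 30 mm (distance of screwdriver from where it was at the start of the episode above 0.03 m).
It fails at once if a box or the socket is tipped by more than 0.6 rad (angle between any of small_center, middle_center, large_center, socket_center's own z axis and vertical above 0.6 rad).
It also fails if it takes over 138 s, if anything falls off the work surface, if the arm or the gripper's body presses on something with over 40 N, if the wrist force passes 120 N, or if a joint passes its speed limit or range.

## Working session

There is one attempt and no reset: what is moved stays moved. The work goes in short steps, Python scripts to look and compute and a tool call to move; the robot and the scene stay as the last step left them, time stands still between calls to the robot, and variables do not carry over. Pictures are saved under pics/ and viewed, and the job is handed in when it is done.

Besides the shell and the picture viewer there is one more tool, called after "Emit:" as name([rows], argument=value, ...), one row to a line, values as JSON. move_arm: Moves the arm, as the interface text tells. Its arguments: {"type":"object","properties":{"targets":{"type":"array","items":{"type":"array","items":{"type":"array","items":{"type":"number"}}}},"newtons":{"type":"number"}},"required":["targets"]}

```bash
mkdir -p pics; ls; python3 - <<'E'
from plant import sense, read_camera
import cv2,numpy as np
print(sense())
for n in("top","side"):
    c=read_camera(n); cv2.imwrite(f"pics/{n}0.png",c["img"][:,:,::-1]); print({k:v for k,v in c.items() if k not in("img","range_z")}, (c["range_z"]>0).mean())
    R=cv2.Rodrigues(np.array(c["rvec"],float))[0]; print(-R.T@np.array(c["tvec"]),R)
E
```

```text
pics
{'time_s': 0.0, 'qpos': array([ 9.60703303e-01,  2.91253535e-01, -1.54094796e-01,  1.12670043e+00,
       -5.44180579e-06,  1.43148225e+00]), 'qvel': array([-7.20848589e-04,  1.04420635e-03,  7.96712395e-04,  1.40890826e-03,
       -5.37472259e-05, -9.91039656e-04]), 'joint_efforts': array([ 9.03807249e-04, -5.37143183e+01,  3.31370759e+01,  1.59472867e-02,
       -1.34441921e-04, -2.23069128e-05]), 'ee_pos': array([237.90708501, 467.5603312 , 252.75794667]), 'tool_rot': array([-7.32581837e-01, -3.05451744e+00,  1.83368902e-03]), 'contact_force': array([-0.12004759, -0.99858966, -0.03022841]), 'ft_torque': array([ 0.01115934, -0.04603229, -0.04453757]), 'finger_gap': 85.20923686425513}
{'fx': 377.544397654497, 'fy': 377.544397654497, 'cx': 315.03681139393757, 'cy': 200.50668993529888, 'k1': -0.023962191822862255, 'rvec': array([ 2.15997373, -2.22217039,  0.11821453]), 'tvec': array([  13.36242141,  564.373277  , 1071.06282117])} 0.99612109375
[ 474.78710472   26.32422369 1113.4431092 ] [[-0.02937271 -0.99927677  0.02414901]
 [-0.99619892  0.02728308 -0.08272455]
 [ 0.08200586 -0.02648706 -0.99627982]]
{'fx': 418.42161451712224, 'fy': 418.42161451712224, 'cx': 323.7988549417862, 'cy': 201.95706250564646, 'k1': 0.02020287791695603, 'rvec': array([ 0.15649606, -2.70243284,  1.44887184]), 'tvec': array([ 570.06307084,  122.27619518, 1028.10757556])} 0.99568359375
[458.66933813 852.22915602 678.42203933] [[-0.99227176 -0.12321757 -0.01463519]
 [-0.05600778  0.55000417 -0.83328179]
 [ 0.11072437 -0.8260223  -0.55265474]]
```

View pics/top0.png

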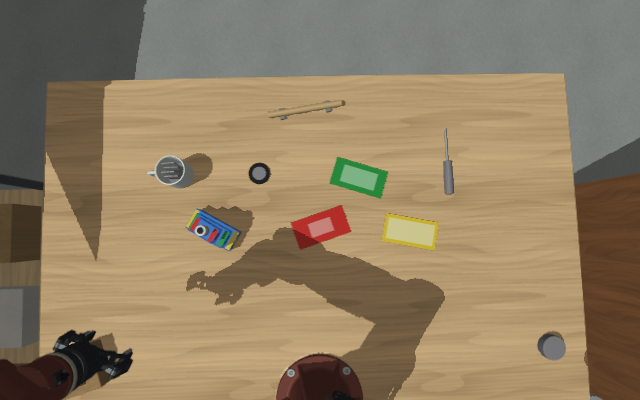

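View pics/side0.png

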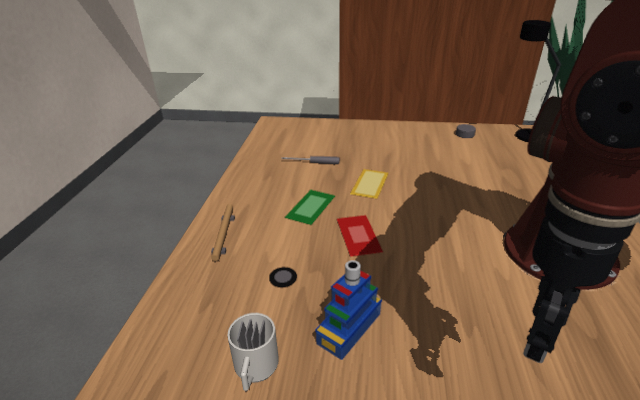

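The top view shows the stack at (213,230), pad (260,173), green mat (359,177), red (321,227), yellow (410,231), mug (170,170) and screwdriver (448,165). I'll measure them next.

```bash
cat > h.py <<'E'
from plant import sense, read_camera
import cv2,numpy as np
class Cam:
    def __init__(s,n):
        c=read_camera(n); s.img=c["img"]; s.rz=c["range_z"]; s.R=cv2.Rodrigues(np.array(c["rvec"],float))[0]; s.t=np.array(c["tvec"],float)
        s.K=np.array([[c["fx"],0,c["cx"]],[0,c["fy"],c["cy"]],[0,0,1.]]); s.D=np.array([c["k1"],0,0,0,0.]); s.C=-s.R.T@s.t
        s.hsv=cv2.cvtColor(s.img,cv2.COLOR_RGB2HSV)
    def sl(s,uv): return cv2.undistortPoints(np.array(uv,float).reshape(-1,1,2),s.K,s.D).reshape(-1,2)
    def plane(s,uv,z):
        d=np.c_[s.sl(uv),np.ones(np.size(uv)//2)]@s.R
        return s.C+d*((z-s.C[2])/d[:,2])[:,None]
    def depth(s,uv):
        uv=np.array(uv).reshape(-1,2); z=s.rz[uv[:,1].astype(int),uv[:,0].astype(int)]
        return (np.c_[s.sl(uv),np.ones(len(uv))]*z[:,None]-s.t)@s.R
    def proj(s,P): return cv2.projectPoints(np.array(P,float).reshape(-1,1,3),cv2.Rodrigues(s.R)[0],s.t,s.K,s.D)[0].reshape(-1,2)
    def mask(s,lo,hi,box=None):
        m=cv2.inRange(s.hsv,np.array(lo),np.array(hi))
        if box: k=np.zeros_like(m); x0,y0,x1,y1=box; k[y0:y1,x0:x1]=255; m&=k
        return m
def rect(P):
    r=cv2.minAreaRect(P[:,:2].astype(np.float32)); (w,h),a=r[1],r[2]
    b=cv2.boxPoints(r); e=[b[1]-b[0],b[2]-b[1]]; e=max(e,key=np.linalg.norm)
    return np.round(r[0],1), np.round(sorted((w,h)),1), round(float(np.arctan2(e[1],e[0])%np.pi),3)
def big(m):
    cs,_=cv2.findContours(m,cv2.RETR_EXTERNAL,cv2.CHAIN_APPROX_NONE); return max(cs,key=cv2.contourArea).reshape(-1,2)
E
python3 - <<'E'
from h import *
T=Cam("top");S=Cam("side")
for c,nm in((T,"top"),(S,"side")):
    for n,lo,hi,z in(("green",(45,90,30),(80,255,255),3),("yellow",(24,80,120),(34,255,255),3),("red",(0,100,50),(6,255,255),3)):
        box={"green":(320,150,395,205),"yellow":(375,205,445,255),"red":(285,200,355,255)}[n] if nm=="top" else {"green":(280,180,340,230),"yellow":(345,160,392,205),"red":(330,205,390,262)}[n]
        m=c.mask(lo,hi,box)
        if n=="red": m|=c.mask((174,100,50),(180,255,255),box)
        k=big(m); print(nm,n,rect(c.plane(k,z)),len(k))
    box=(245,158,275,190) if nm=="top" else (265,262,302,292)
    k=big(c.mask((0,0,0),(180,255,60),box)); print("pad",rect(c.plane(k,4)))
np.set_printoptions(precision=1,suppress=True)
big4=cv2.resize(T.img[195:265,170:255],None,fx=8,fy=8,interpolation=cv2.INTER_NEAREST)
cv2.imwrite("pics/ts.png",big4[:,:,::-1])
b=cv2.resize(S.img[255:360,305:395],None,fx=5,fy=5,interpolation=cv2.INTER_NEAREST)
cv2.imwrite("pics/ss.png",b[:,:,::-1])
print(T.depth([[201,229],[194,215],[217,237],[228,240]]))
E
```

```text
top green (array([ 632.6, -135. ]), array([ 83.4, 157.7]), 1.251) 151
top yellow (array([ 467.6, -280.6]), array([ 83.6, 160. ]), 1.361) 158
top red (array([488.6, -17.1]), array([ 83.4, 159.1]), 1.879) 152
pad (array([652.4, 160.2]), array([58.7, 59.1]), 0.768)
side green (array([ 629.8, -133.3]), array([ 82.7, 158.7]), 1.251) 104
side yellow (array([ 469.5, -278.7]), array([28.4, 64.5]), 1.887) 52
side red (array([485.7, -15.6]), array([ 84.2, 161.5]), 1.88) 132
pad (array([649.4, 162.8]), array([58.9, 61.1]), 0.108)
[[489.4 287.4 165.5]
 [531.2 340.4  43.6]
 [468.  262.3 103.5]
 [458.3 245.7  43. ]]
```

View pics/ts.png

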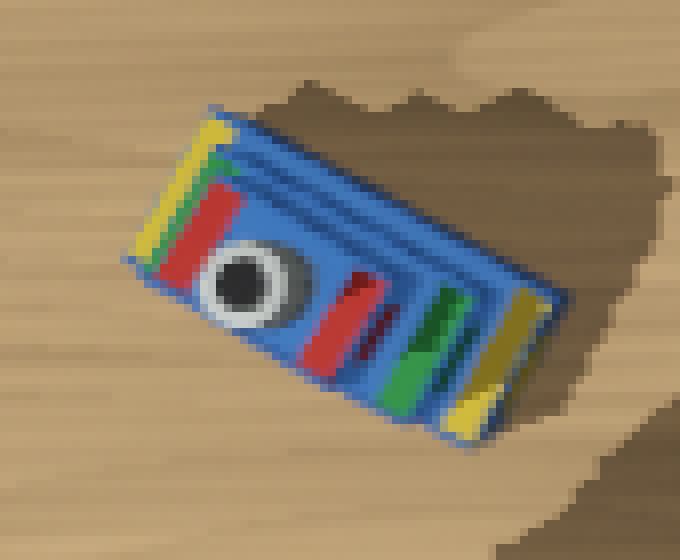

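View pics/ss.png

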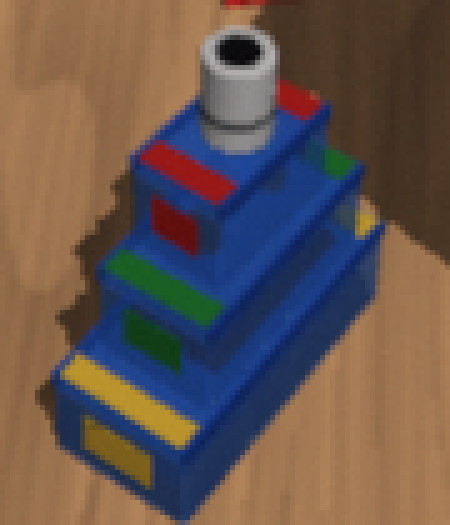

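```bash
python3 - <<'E'
from h import *
np.set_printoptions(precision=1,suppress=True)
T=Cam("top");S=Cam("side")
t=lambda L:np.array(L)/8-.5+[170,195]
s=lambda L:np.array(L)/5-.5+[305,255]
print("socket",T.plane(t([[242,284]]),170),S.plane(s([[239,50]]),170))
print("small T",rect(T.plane(t([[213,178],[155,280],[394,284],[332,384]]),132)))
print("small S",rect(S.plane(s([[133,158],[220,205],[328,104]]),132)), S.plane(s([[133,158],[220,205],[328,104]]),132))
print("mid T",T.plane(t([[472,286],[405,420]]),88))
print("mid S",S.plane(s([[100,270],[207,328],[364,170]]),88))
print("large T",rect(T.plane(t([[212,108],[570,295],[128,260],[485,445]]),44)))
print("large S",S.plane(s([[58,375],[185,450],[383,228]]),44))
# mats in side with better yellow
m=S.mask((18,130,110),(34,255,255),(345,160,395,205)); k=big(m); print("yellow S",rect(S.plane(k,3)),len(k))
for uv in([448,165],): pass
# mug
c=big(T.mask((0,0,110),(180,50,255),(155,150,188,190))); print("mug rim",rect(T.plane(c,95)))
print(T.plane([[446,128],[449,193]],13))
E
```

```text
socket [[486.9 289.3 170. ]] [[484.8 288.2 170. ]]
small T (array([488. , 289.8]), array([37.4, 68.2]), 1.018)
small S (array([479. , 304.4]), array([32.5, 77.8]), 0.476) [[521.  307.8 132. ]
 [488.  327.3 132. ]
 [451.8 272.2 132. ]]
mid T [[485.1 234.8  88. ]
 [440.9 257.8  88. ]]
mid S [[531.9 322.2  88. ]
 [490.6 344.8  88. ]
 [436.3 260.6  88. ]]
large T (array([489.7, 286.9]), array([ 60.5, 143.5]), 1.065)
large S [[546.8 335.5  44. ]
 [496.4 363.6  44. ]
 [426.5 248.1  44. ]]
yellow S (array([ 464.8, -281. ]), array([ 86.6, 167.2]), 1.365) 101
mug rim (array([653.1, 391.9]), array([82.1, 82.9]), 2.865)
[[ 773.5 -403.6   13. ]
 [ 576.8 -400.8   13. ]]
```

```bash
cat > plan.py <<'E'
import sys
from h import *
from scipy.spatial.transform import Rotation as Ro
def go(x,y,z,th):
    s=sense(); p=s["ee_pos"]; R=Ro.from_rotvec(s["tool_rot"]).as_matrix()
    t0=np.arctan2(R[1,0],R[0,0]); rz=-((th-t0+np.pi)%(2*np.pi)-np.pi)
    d=np.array([x,y,z])-p
    sh=lambda a:np.round([np.cos(a)*d[0]+np.sin(a)*d[1],np.sin(a)*d[0]-np.cos(a)*d[1],-d[2]],1)
    print("t",round(s["time_s"],2),"pos",np.round(p,1),"yaw",round(t0,3),"tilt",np.round(R[:2,2],4),"gap",round(s["finger_gap"],1),"F",np.round(s["contact_force"],1),"q6",round(s["qpos"][5],2))
    print("turn",round(rz,3),"shift before-turn axes",sh(t0),"after-turn axes",sh(th))
if __name__=="__main__": go(*map(float,sys.argv[1:5]))
E
python3 plan.py 486 289 230 4.17
```

```text
t 0.3 pos [238.  467.8 253.1] yaw 2.671 tilt [-0.0003 -0.0003] gap 85.6 F [ 0.5 -1.2  0. ] q6 1.43
turn -1.499 shift before-turn axes [-302.1  -46.9   23.1] after-turn axes [  25.1 -304.7   23.1]
```

Emit:
move_arm([
  [[-43,-6.7,0,0,0,0,1],[-43,-6.7,0,0,0,0,1],[-43,-6.7,0,0,0,0,1],[-43,-6.7,0,0,0,0,1],[-43,-6.7,0,0,0,0,1],[-43,-6.7,0,0,0,0,1],[-43,-6.7,0,0,0,0,1],[0,0,0,0,0,0,1]],
], newtons=40)

```text
time_s: 1.3
ee_pos: [487.2, 287.8, 252.9]
tool_rot: [0.738, 3.053, -0.0]
contact_force: [0.6, 0.1, 0.1]
finger_gap: 85.2
```

Emit:
move_arm([
  [[0,0,0,0,0,-0.15,1],[0,0,0,0,0,-0.15,1],[0,0,0,0,0,-0.15,1],[0,0,0,0,0,-0.15,1],[0,0,0,0,0,-0.15,1],[0,0,0,0,0,-0.15,1],[0,0,0,0,0,-0.15,1],[0,0,0,0,0,-0.15,1],[0,0,0,0,0,-0.15,1],[0,0,0,0,0,-0.15,1],[0,0,0,0,0,0,1],[0,0,0,0,0,0,1]],
])

```text
time_s: 2.8
ee_pos: [484.7, 289.8, 253.3]
tool_rot: [1.542, -2.737, -0.0]
contact_force: [-1.1, 0.0, 0.9]
finger_gap: 85.2
```

```bash
python3 plan.py 486 289 159 4.17
```

```text
t 2.8 pos [484.7 289.8 253.3] yaw -2.115 tilt [-0.0002  0.    ] gap 85.2 F [-1.1  0.   0.9] q6 -0.62
turn -0.002 shift before-turn axes [ 0.1 -1.5 94.3] after-turn axes [ 0.1 -1.5 94.3]
```

Emit:
move_arm([
  [[0,-1,20,0,0,0,1],[0,0,20,0,0,0,1],[0,0,20,0,0,0,1],[0,0,15,0,0,0,1],[0,0,10,0,0,0,1],[0,0,9,0,0,0,1],[0,0,0,0,0,0,1]],
])

```text
time_s: 3.68
ee_pos: [485.7, 289.0, 158.9]
tool_rot: [1.546, -2.734, -0.0]
contact_force: [-1.2, 0.2, -0.8]
finger_gap: 86.0
```

```bash
python3 plan.py 486 289 159 4.17; python3 - <<'E'
from h import *
S=Cam("side");b=cv2.resize(S.img[170:370,265:425],None,fx=3,fy=3);cv2.imwrite("pics/g1.png",b[:,:,::-1])
E
```

```text
t 3.67 pos [485.7 289.  158.9] yaw -2.113 tilt [-0.0007 -0.0003] gap 86.0 F [-1.2  0.2 -0.8] q6 -0.62
turn 0.001 shift before-turn axes [-0.2 -0.2 -0.1] after-turn axes [-0.2 -0.2 -0.1]
```

View pics/g1.png

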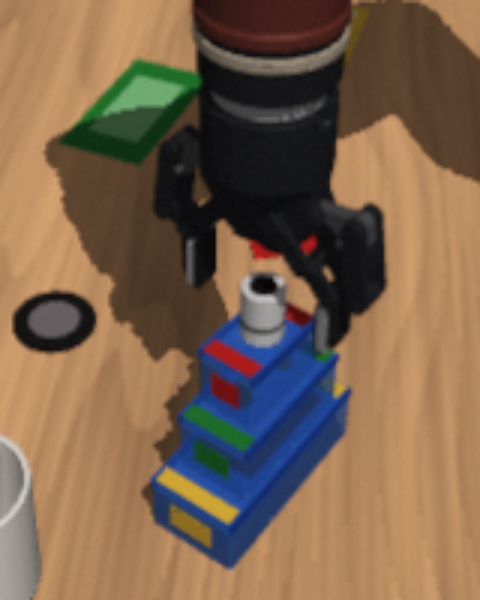

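The fingers straddle the socket at crop (264,300). Closing now.

Emit:
move_arm([
  [[0,0,0,0,0,0,0.2],[0,0,0,0,0,0,0],[0,0,0,0,0,0,-0.2],[0,0,0,0,0,0,-0.5],[0,0,0,0,0,0,-0.6],[0,0,0,0,0,0,-0.6],[0,0,0,0,0,0,-0.6],[0,0,0,0,0,0,-0.6]],
], newtons=30)

```text
time_s: 4.72
ee_pos: [486.2, 289.1, 159.6]
tool_rot: [-1.546, 2.734, -0.0]
contact_force: [-0.7, -1.4, 4.4]
finger_gap: 27.4
```

Emit:
move_arm([
  [[0,0,-3,0,0,0,-0.7],[0,0,-7,0,0,0,-0.7],[0,0,-15,0,0,0,-0.7],[0,0,-15,0,0,0,-0.7],[0,0,0,0,0,0,-0.7]],
])

```text
time_s: 5.35
ee_pos: [486.9, 289.5, 201.1]
tool_rot: [-1.545, 2.732, -0.0]
contact_force: [-0.3, 0.2, -1.4]
finger_gap: 26.9
```

```bash
python3 plan.py 651 161.5 80 4.17; python3 - <<'E'
from h import *
S=Cam("side");b=cv2.resize(S.img[150:370,265:425],None,fx=2.5,fy=2.5);cv2.imwrite("pics/g2.png",b[:,:,::-1])
E
```

```text
t 5.35 pos [486.9 289.5 201.1] yaw -2.112 tilt [0.0028 0.0012] gap 26.9 F [-0.3  0.2 -1.4] q6 -0.62
turn 0.001 shift before-turn axes [  25.1 -206.6  121.1] after-turn axes [  24.9 -206.6  121.1]
```

View pics/g2.png

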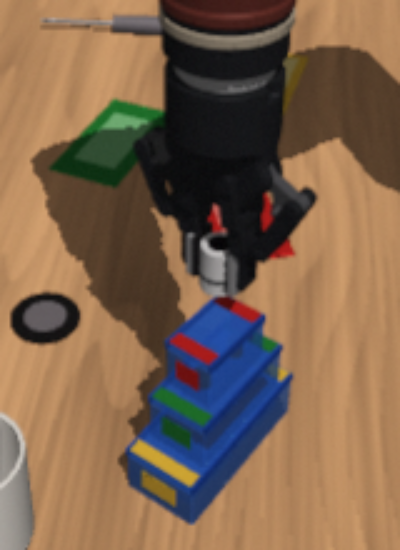

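Socket is held at crop (215,265) and the stack hasn't moved. Moving to the pad.

Emit:
move_arm([
  [[3,-26,0,0,0,0,-0.7],[3,-26,0,0,0,0,-0.7],[3,-26,0,0,0,0,-0.7],[3,-26,0,0,0,0,-0.7],[3,-26,0,0,0,0,-0.7],[3,-26,20,0,0,0,-0.7],[3,-26,20,0,0,0,-0.7],[3,-24,20,0,0,0,-0.7],[0,0,20,0,0,0,-0.7],[0,0,20,0,0,0,-0.7],[0,0,20,0,0,0,-0.7],[0,0,0,0,0,0,-0.7]],
])

```text
time_s: 6.9
ee_pos: [649.0, 161.7, 77.4]
tool_rot: [1.544, -2.732, -0.002]
contact_force: [0.4, 0.7, -1.2]
finger_gap: 27.2
```

```bash
python3 plan.py 651 161.5 31 4.17; python3 - <<'E'
from h import *
S=Cam("side");b=cv2.resize(S.img[190:310,225:345],None,fx=5,fy=5);cv2.imwrite("pics/g3.png",b[:,:,::-1])
E
```

```text
t 6.9 pos [649.  161.7  77.4] yaw -2.113 tilt [-0.0037 -0.0005] gap 27.2 F [ 0.4  0.7 -1.2] q6 -0.89
turn 0.0 shift before-turn axes [-0.9 -1.8 46.4] after-turn axes [-0.9 -1.8 46.4]
```

View pics/g3.png

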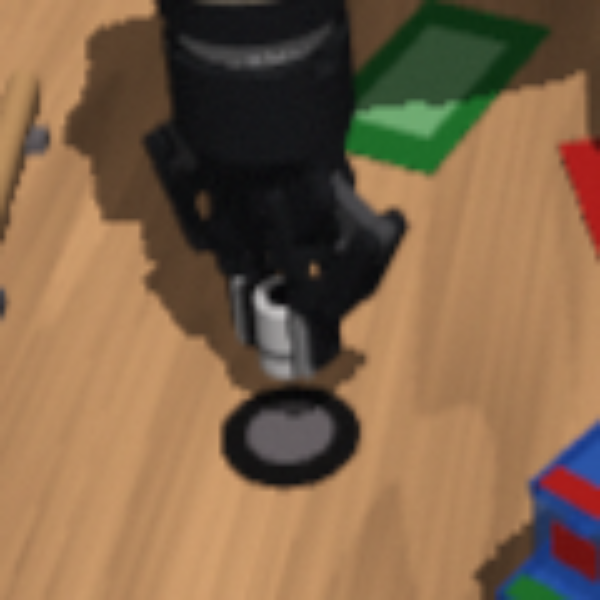

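Emit:
move_arm([
  [[-0.5,-1.5,15,0,0,0,-0.7],[0,0,15,0,0,0,-0.7],[0,0,8,0,0,0,-0.7],[0,0,4,0,0,0,-0.7],[0,0,2,0,0,0,-0.7],[0,0,1,0,0,0,-0.7],[0,0,0,0,0,0,-0.7]],
])

```text
time_s: 7.82
ee_pos: [651.8, 161.9, 34.6]
tool_rot: [-1.546, 2.734, -0.0]
contact_force: [0.4, 0.3, -1.6]
finger_gap: 27.2
```

```bash
python3 plan.py 651 161.5 31 4.17; python3 - <<'E'
from h import *
S=Cam("side");b=cv2.resize(S.img[210:310,235:335],None,fx=6,fy=6);cv2.imwrite("pics/g4.png",b[:,:,::-1])
E
```

```text
t 7.83 pos [651.8 161.9  34.6] yaw -2.112 tilt [0.0004 0.    ] gap 27.2 F [ 0.4  0.3 -1.6] q6 -0.89
turn 0.001 shift before-turn axes [0.8 0.5 3.6] after-turn axes [0.8 0.5 3.6]
```

View pics/g4.png

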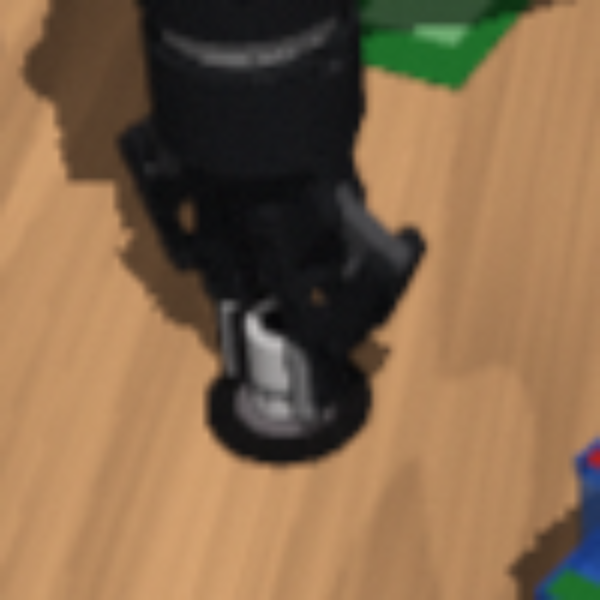

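Emit:
move_arm([
  [[0.5,0,1,0,0,0,-0.7],[0,0,1,0,0,0,-0.7],[0,0,0.7,0,0,0,-0.7],[0,0,0,0,0,0,-0.7],[0,0,0,0,0,0,-0.7]],
])

```text
time_s: 8.5
ee_pos: [651.4, 161.5, 31.6]
tool_rot: [1.546, -2.735, -0.0]
contact_force: [-0.2, -0.8, 0.8]
finger_gap: 27.7
```

Emit:
move_arm([
  [[0,0,0.5,0,0,0,-0.7],[0,0,0.5,0,0,0,-0.7],[0,0,0,0,0,0,-0.7]],
])

```text
time_s: 8.88
ee_pos: [651.5, 161.5, 31.6]
tool_rot: [-1.546, 2.734, -0.0]
contact_force: [-3.1, -0.6, 9.4]
finger_gap: 27.3
```

Emit:
move_arm([
  [[0,0,0,0,0,0,-0.25],[0,0,0,0,0,0,0],[0,0,0,0,0,0,0.4],[0,0,0,0,0,0,1],[0,0,0,0,0,0,1],[0,0,0,0,0,0,1],[0,0,-10,0,0,0,1],[0,0,-20,0,0,0,1],[0,0,-30,0,0,0,1],[0,0,-40,0,0,0,1],[0,0,-50,0,0,0,1],[0,0,-10,0,0,0,1]],
])

```text
time_s: 10.38
ee_pos: [653.4, 161.8, 195.4]
tool_rot: [-1.543, 2.729, -0.004]
contact_force: [-0.1, 0.0, -0.1]
finger_gap: 85.6
```

```bash
python3 plan.py 487.5 290 190 4.16; python3 - <<'E'
from h import *
S=Cam("side");b=cv2.resize(S.img[190:370,225:395],None,fx=3.3,fy=3.3);cv2.imwrite("pics/g5.png",b[:,:,::-1])
E
```

```text
t 10.38 pos [653.4 161.8 195.4] yaw -2.112 tilt [0.0067 0.0009] gap 85.6 F [-0.1  0.  -0.1] q6 -0.9
turn 0.011 shift before-turn axes [-24.4 208.2   5.4] after-turn axes [-22.1 208.5   5.4]
```

View pics/g5.png

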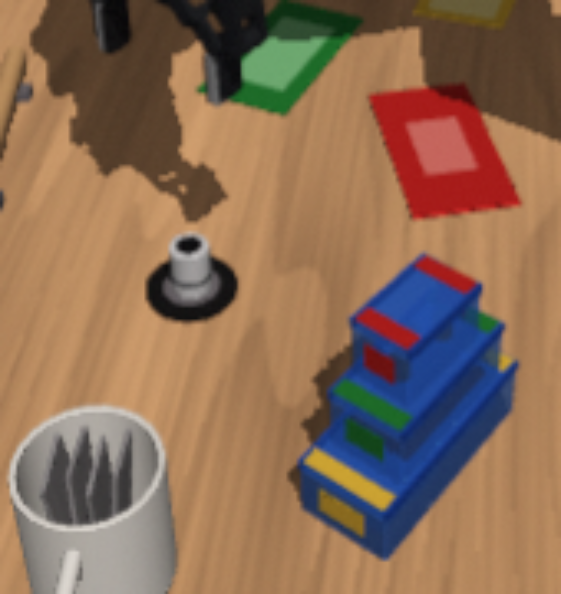

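Socket stands on the pad (crop 190,275). With the small lid clear, I'll re-measure it.

```bash
python3 - <<'E'
from h import *
np.set_printoptions(precision=1,suppress=True)
S=Cam("side");T=Cam("top")
for c,n,box in((S,"S",(325,255,375,300)),(T,"T",(180,205,225,250))):
    m=c.mask((0,120,130),(7,255,255),box)|c.mask((173,120,130),(180,255,255),box)
    cs,_=cv2.findContours(m,cv2.RETR_EXTERNAL,cv2.CHAIN_APPROX_NONE)
    cs=sorted(cs,key=cv2.contourArea)[-2:]
    P=[c.plane(k.reshape(-1,2),132) for k in cs]
    print(n,[rect(p) for p in P],rect(np.vstack(P)))
b=cv2.resize(T.img[195:265,170:255],None,fx=8,fy=8,interpolation=cv2.INTER_NEAREST);cv2.imwrite("pics/ts2.png",b[:,:,::-1])
E
```

```text
S [(array([471. , 266.5]), array([11.3, 34.5]), 2.609), (array([500.9, 312.8]), array([10.1, 34.5]), 2.573)] (array([485.8, 289.4]), array([34.5, 65.7]), 0.996)
T [(array([465.6, 345.5]), array([0., 0.]), 0.0)] (array([465.6, 345.5]), array([0., 0.]), 0.0)
```

View pics/ts2.png

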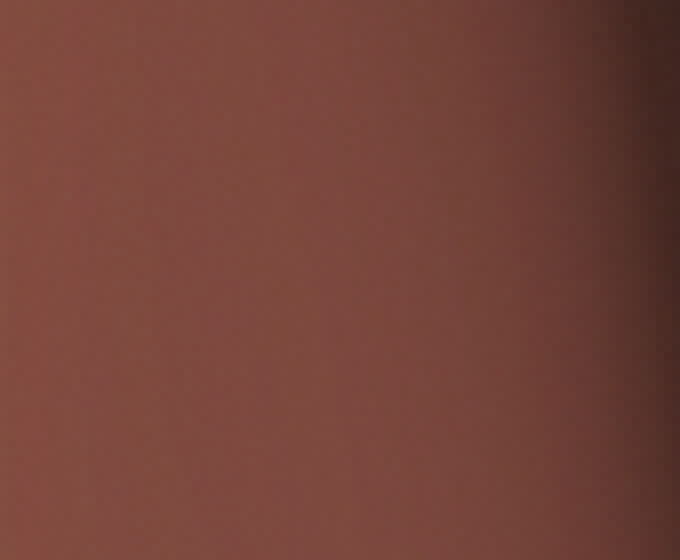

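Emit:
move_arm([
  [[-3,26,0,0,0,0,1],[-3,26,0,0,0,0,1],[-3,26,0,0,0,0,1],[-3,26,0,0,0,0,1],[-3,26,0,0,0,0,1],[-3,26,0,0,0,0,1],[-3,26,0,0,0,0,1],[-2,26,0,0,0,0.02,1],[0,0,0,0,0,0,1],[0,0,0,0,0,0,1]],
])

```text
time_s: 11.78
ee_pos: [485.0, 288.3, 190.2]
tool_rot: [1.519, -2.749, 0.0]
contact_force: [0.2, -0.4, 0.2]
finger_gap: 85.7
```

```bash
python3 plan.py 487 289.6 115 4.15
```

```text
t 11.78 pos [485.  288.3 190.2] yaw -2.132 tilt [-0.0003 -0.0004] gap 85.7 F [ 0.2 -0.4  0.2] q6 -0.6
turn 0.001 shift before-turn axes [-2.1 -1.  75.2] after-turn axes [-2.1 -1.  75.2]
```

Emit:
move_arm([
  [[-2,-1,20,0,0,0,1],[0,0,20,0,0,0,1],[0,0,15,0,0,0,1],[0,0,10,0,0,0,1],[0,0,9,0,0,0,1],[0,0,0,0,0,0,0.6],[0,0,0,0,0,0,0.3],[0,0,0,0,0,0,0.1]],
], newtons=40)

```text
time_s: 12.78
ee_pos: [487.2, 289.8, 117.1]
tool_rot: [-1.519, 2.749, -0.0]
contact_force: [0.2, 0.1, -0.7]
finger_gap: 47.0
```

Emit:
move_arm([
  [[0,0,0,0,0,0,-0.1],[0,0,0,0,0,0,-0.3],[0,0,0,0,0,0,-0.3],[0,0,0,0,0,0,-0.3],[0,0,0,0,0,0,-0.3]],
])

```text
time_s: 13.4
ee_pos: [487.4, 289.8, 117.2]
tool_rot: [-1.518, 2.749, -0.0]
contact_force: [0.2, -1.3, 5.7]
finger_gap: 41.8
```

```bash
python3 plan.py 487 289.6 115 4.15; python3 - <<'E'
from h import *
S=Cam("side");b=cv2.resize(S.img[190:370,275:425],None,fx=3.3,fy=3.3);cv2.imwrite("pics/g6.png",b[:,:,::-1])
E
```

```text
t 13.4 pos [487.4 289.8 117.2] yaw -2.132 tilt [0.0012 0.0004] gap 41.8 F [ 0.2 -1.3  5.7] q6 -0.6
turn 0.001 shift before-turn axes [0.4 0.3 2.2] after-turn axes [0.4 0.3 2.2]
```

View pics/g6.png

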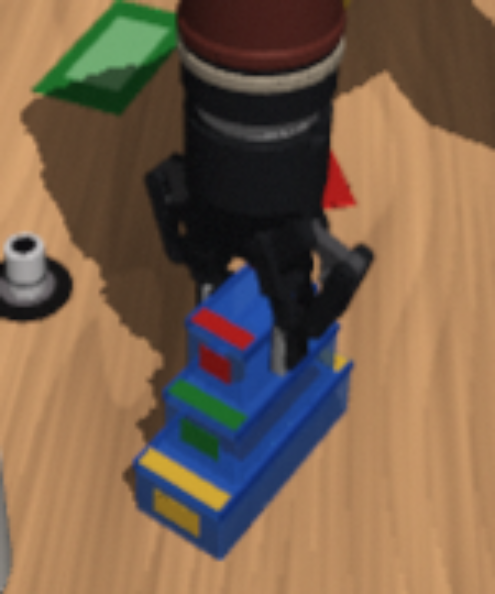

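Emit:
move_arm([
  [[0,0,-3,0,0,0,-0.3],[0,0,-7,0,0,0,-0.3],[0,0,-12,0,0,0,-0.3],[0,0,-12,0,0,0,-0.3],[0,0,-10,0,0,0,-0.3],[0,0,0,0,0,0,-0.3]],
])

```text
time_s: 14.2
ee_pos: [487.5, 289.9, 161.7]
tool_rot: [-1.518, 2.748, -0.0]
contact_force: [0.3, 0.0, -1.1]
finger_gap: 41.7
```

```bash
python3 plan.py 487 -16.4 70 5.022; python3 - <<'E'
from h import *
S=Cam("side");b=cv2.resize(S.img[190:370,275:425],None,fx=3.3,fy=3.3);cv2.imwrite("pics/g7.png",b[:,:,::-1])
E
```

```text
t 14.2 pos [487.5 289.9 161.7] yaw -2.132 tilt [0.0017 0.0007] gap 41.7 F [ 0.3  0.  -1.1] q6 -0.6
turn -0.871 shift before-turn axes [ 259.5 -162.7   91.7] after-turn axes [291.5  93.8  91.7]
```

View pics/g7.png

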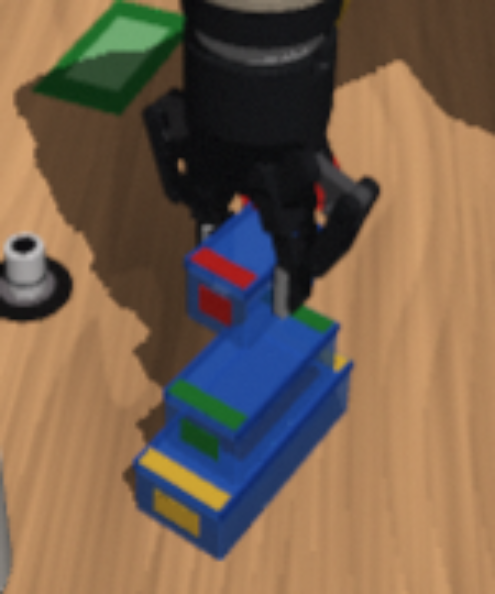

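Emit:
move_arm([
  [[26,-16.3,0,0,0,0,-0.3],[26,-16.3,0,0,0,0,-0.3],[26,-16.3,0,0,0,0,-0.3],[26,-16.3,0,0,0,0,-0.3],[26,-16.3,0,0,0,0,-0.3],[26,-16.3,0,0,0,0,-0.3],[26,-16.3,0,0,0,0,-0.3],[26,-16.3,0,0,0,0,-0.3],[26,-16.3,0,0,0,0,-0.3],[26,-16.3,0,0,0,0,-0.3],[0,0,0,0,0,0,-0.3],[0,0,0,0,0,0,-0.3]],
])

```text
time_s: 15.75
ee_pos: [486.1, -16.9, 160.3]
tool_rot: [1.518, -2.75, -0.001]
contact_force: [1.0, 0.1, -1.4]
finger_gap: 41.4
```

Emit:
move_arm([
  [[0,0,10,0,0,-0.11,-0.3],[0,0,10,0,0,-0.11,-0.3],[0,0,10,0,0,-0.11,-0.3],[0,0,10,0,0,-0.11,-0.3],[0,0,10,0,0,-0.11,-0.3],[0,0,10,0,0,-0.11,-0.3],[0,0,10,0,0,-0.11,-0.3],[0,0,10,0,0,-0.1,-0.3],[0,0,10,0,0,0,-0.3],[0,0,0,0,0,0,-0.3],[0,0,0,0,0,0,-0.3]],
])

```text
time_s: 17.12
ee_pos: [486.6, -17.1, 70.8]
tool_rot: [-2.535, 1.855, -0.0]
contact_force: [0.4, -0.0, -1.5]
finger_gap: 41.2
```

```bash
python3 plan.py 487 -16.4 32 5.022; python3 - <<'E'
from h import *
S=Cam("side");b=cv2.resize(S.img[140:270,295:425],None,fx=4.5,fy=4.5);cv2.imwrite("pics/g8.png",b[:,:,::-1])
E
```

```text
t 17.12 pos [486.6 -17.1  70.8] yaw -1.263 tilt [0.0002 0.    ] gap 41.2 F [ 0.4 -0.  -1.5] q6 -2.06
turn -0.002 shift before-turn axes [-0.5 -0.6 38.8] after-turn axes [-0.5 -0.6 38.8]
```

View pics/g8.png

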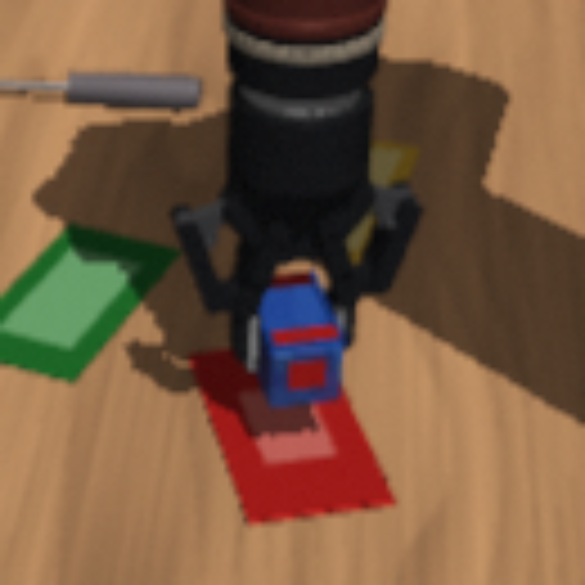

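Emit:
move_arm([
  [[-0.5,-0.5,12,0,0,0,-0.3],[0,0,12,0,0,0,-0.3],[0,0,7,0,0,0,-0.3],[0,0,4,0,0,0,-0.3],[0,0,1.5,0,0,0,-0.3],[0,0,0.5,0,0,0,-0.3],[0,0,0,0,0,0,-0.3],[0,0,0,0,0,0,-0.3]],
])

```text
time_s: 18.18
ee_pos: [486.9, -16.7, 33.8]
tool_rot: [-2.536, 1.854, -0.001]
contact_force: [0.4, 0.6, -1.2]
finger_gap: 41.7
```

Emit:
move_arm([
  [[0,0,0.5,0,0,0,-0.3],[0,0,0.5,0,0,0,-0.3],[0,0,0.5,0,0,0,-0.3],[0,0,0,0,0,0,-0.3]],
])

```text
time_s: 18.68
ee_pos: [486.8, -16.6, 32.2]
tool_rot: [-2.536, 1.854, -0.0]
contact_force: [-0.4, -0.9, 0.9]
finger_gap: 42.0
```

Emit:
move_arm([
  [[0,0,0.5,0,0,0,-0.3],[0,0,0.5,0,0,0,-0.3],[0,0,0,0,0,0,-0.3]],
])

```text
time_s: 19.05
ee_pos: [486.8, -16.7, 32.1]
tool_rot: [-2.536, 1.854, -0.001]
contact_force: [-4.3, 0.5, 19.3]
finger_gap: 41.7
```

Firm contact, so I'm releasing.

Emit:
move_arm([
  [[0,0,0,0,0,0,0.1],[0,0,0,0,0,0,0.4],[0,0,0,0,0,0,1],[0,0,0,0,0,0,1],[0,0,0,0,0,0,1],[0,0,-10,0,0,0,1],[0,0,-20,0,0,0,1],[0,0,-30,0,0,0,1],[0,0,-30,0,0,0,1],[0,0,-30,0,0,0,1],[0,0,0,0,0,0,1]],
])

```text
time_s: 20.42
ee_pos: [488.4, -16.9, 153.7]
tool_rot: [-2.535, 1.853, -0.007]
contact_force: [0.1, 1.2, 0.0]
finger_gap: 85.8
```

```bash
python3 plan.py 487 290 145 4.155; python3 - <<'E'
from h import *
S=Cam("side");T=Cam("top")
cv2.imwrite("pics/g9.png",cv2.resize(S.img[150:370,225:405],None,fx=2.7,fy=2.7)[:,:,::-1])
b=cv2.resize(T.img[195:265,170:255],None,fx=8,fy=8,interpolation=cv2.INTER_NEAREST);cv2.imwrite("pics/ts3.png",b[:,:,::-1])
m=S.mask((45,90,30),(80,255,255),(320,255,390,330))
cs,_=cv2.findContours(m,cv2.RETR_EXTERNAL,cv2.CHAIN_APPROX_NONE)
P=[S.plane(k.reshape(-1,2),88) for k in cs if cv2.contourArea(k)>15]
print([rect(p) for p in P],[k.mean((0,1)) for k in cs])
E
```

```text
t 20.43 pos [488.4 -16.9 153.7] yaw -1.262 tilt [ 0.0047 -0.0009] gap 85.8 F [0.1 1.2 0. ] q6 -2.06
turn 0.866 shift before-turn axes [-292.8  -91.9    8.7] after-turn axes [-259.7  163.5    8.7]
[(array([509.5, 352.1]), array([10.8, 28.9]), 2.599), (array([507.7, 328. ]), array([10.5, 44.5]), 2.605), (array([461.7, 249.7]), array([10.6, 43.6]), 2.615)] [array([335.        , 322.46666667]), array([337.24444444, 312.06666667]), array([364.5       , 283.64285714])]
```

View pics/g9.png

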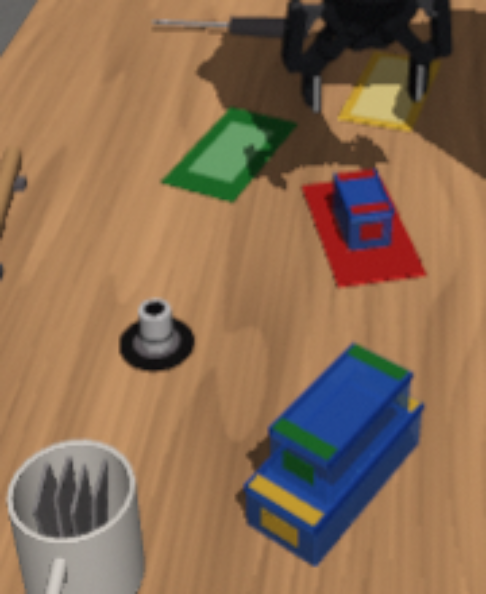

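View pics/ts3.png

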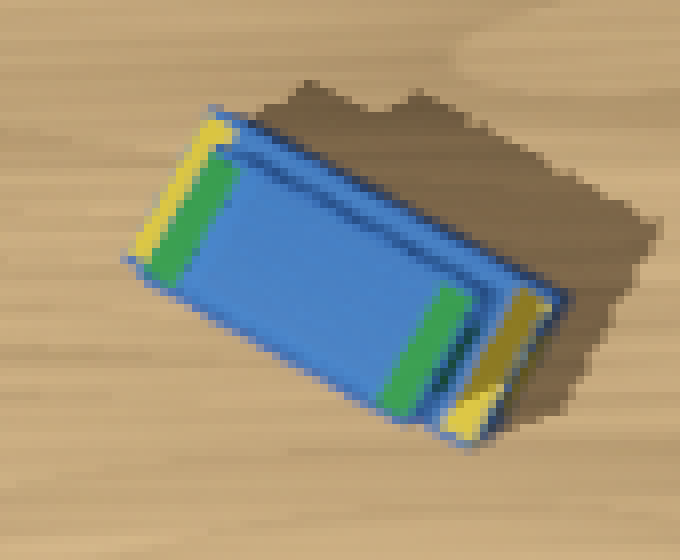

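```bash
python3 - <<'E'
from h import *
np.set_printoptions(precision=1,suppress=True)
T=Cam("top");S=Cam("side")
P=T.plane(np.array([[193,220],[427,352]])/8-.5+[170,195],88); print(P,P.mean(0),np.arctan2(*(P[0]-P[1])[[1,0]]))
# small box: lid corners in side crop /2.7
P=S.plane(np.array([[333,180],[350,214],[393,208],[377,171]])/2.7-.5+[225,150],47); print(P,P.mean(0),rect(P))
P=S.plane(np.array([[155,308]])/2.7-.5+[225,150],42); print("socket",P)
E
```

```text
[[510.  328.5  88. ]
 [463.4 250.2  88. ]] [486.7 289.3  88. ] 1.0340625618155452
[[514.9 -31.7  47. ]
 [495.3  20.4  47. ]
 [456.3   7.1  47. ]
 [473.6 -51.1  47. ]] [485.  -13.8  47. ] (array([485.3, -15. ]), array([45.3, 60.7]), 1.9)
socket [[649.2 160.1  42. ]]
```

Emit:
move_arm([
  [[-29.2,-9.1,0,0,0,0,1],[-29.2,-9.1,0,0,0,0,1],[-29.2,-9.1,0,0,0,0,1],[-29.2,-9.1,0,0,0,0,1],[-29.2,-9.1,0,0,0,0,1],[-29.2,-9.1,0,0,0,0,1],[-29.2,-9.1,0,0,0,0,1],[-29.2,-9.1,0,0,0,0,1],[-29.2,-9.1,0,0,0,0,1],[-29.2,-9.1,0,0,0,0,1],[0,0,0,0,0,0,1],[0,0,0,0,0,0,1]],
])

```text
time_s: 22.12
ee_pos: [484.3, 288.6, 150.3]
tool_rot: [2.535, -1.853, -0.001]
contact_force: [0.2, -0.2, -0.5]
finger_gap: 85.6
```

Emit:
move_arm([
  [[0,0,0,0,0,0.105,1],[0,0,0,0,0,0.105,1],[0,0,0,0,0,0.105,1],[0,0,0,0,0,0.105,1],[0,0,0,0,0,0.105,1],[0,0,0,0,0,0.105,1],[0,0,0,0,0,0.105,1],[0,0,0,0,0,0.105,1],[0,0,0,0,0,0,1],[0,0,0,0,0,0,1]],
])

```text
time_s: 23.38
ee_pos: [484.9, 288.6, 151.0]
tool_rot: [1.562, -2.725, 0.0]
contact_force: [0.2, 0.7, -0.5]
finger_gap: 85.7
```

```bash
python3 plan.py 486 289.2 71 4.177
```

```text
t 23.38 pos [484.9 288.6 151. ] yaw -2.101 tilt [-0.0003 -0.0002] gap 85.7 F [ 0.2  0.7 -0.5] q6 -0.63
turn 0.005 shift before-turn axes [-1.1 -0.7 80. ] after-turn axes [-1.1 -0.7 80. ]
```

Emit:
move_arm([
  [[-1,-0.7,20,0,0,0,1],[0,0,20,0,0,0,1],[0,0,20,0,0,0,1],[0,0,12,0,0,0,1],[0,0,6,0,0,0,1],[0,0,0,0,0,0,1],[0,0,0,0,0,0,0.6],[0,0,0,0,0,0,0.4],[0,0,0,0,0,0,0.3]],
], newtons=50)

```text
time_s: 24.5
ee_pos: [486.1, 289.8, 73.4]
tool_rot: [-1.56, 2.726, -0.0]
contact_force: [0.9, -0.0, 0.2]
finger_gap: 55.6
```

Emit:
move_arm([
  [[0,0,0,0,0,0,0.2],[0,0,0,0,0,0,0],[0,0,0,0,0,0,-0.1],[0,0,0,0,0,0,-0.1],[0,0,0,0,0,0,-0.1]],
])

```text
time_s: 25.12
ee_pos: [486.2, 289.8, 73.6]
tool_rot: [-1.56, 2.726, -0.0]
contact_force: [-0.7, -0.4, 5.4]
finger_gap: 51.2
```

Emit:
move_arm([
  [[0,0,-3,0,0,0,-0.1],[0,0,-7,0,0,0,-0.1],[0,0,-12,0,0,0,-0.1],[0,0,-15,0,0,0,-0.1],[0,0,-15,0,0,0,-0.1],[0,0,-10,0,0,0,-0.1],[0,0,0,0,0,0,-0.1]],
])

```text
time_s: 26.0
ee_pos: [486.5, 290.0, 136.1]
tool_rot: [-1.559, 2.725, -0.0]
contact_force: [-0.6, -0.2, -2.2]
finger_gap: 51.5
```

```bash
python3 plan.py 631.2 -134.2 75 4.393; python3 - <<'E'
from h import *
S=Cam("side");b=cv2.resize(S.img[190:370,275:425],None,fx=3.3,fy=3.3);cv2.imwrite("pics/g10.png",b[:,:,::-1])
E
```

```text
t 26.0 pos [486.5 290.  136.1] yaw -2.102 tilt [0.0016 0.0007] gap 51.5 F [-0.6 -0.2 -2.2] q6 -0.63
turn -0.212 shift before-turn axes [ 292.3 -339.7   61.1] after-turn axes [ 357.3 -270.6   61.1]
```

View pics/g10.png

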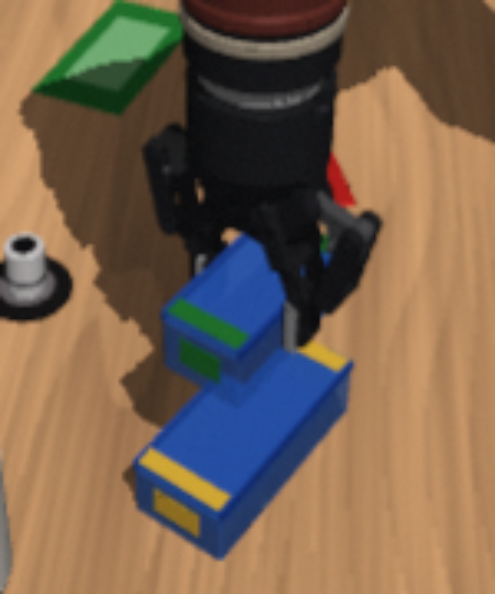

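The middle box was lifted level and the large one stayed put.

Emit:
move_arm([
  [[26.5,-31,0,0,0,0,-0.1],[26.5,-31,0,0,0,0,-0.1],[26.5,-31,0,0,0,0,-0.1],[26.5,-31,0,0,0,0,-0.1],[26.5,-31,0,0,0,0,-0.1],[26.5,-31,0,0,0,0,-0.1],[26.5,-31,0,0,0,0,-0.1],[26.5,-31,0,0,0,0,-0.1],[26.5,-31,0,0,0,0,-0.1],[26.5,-31,0,0,0,0,-0.1],[27,-30,0,0,0,0,-0.1],[0,0,0,0,0,0,-0.1]],
])

```text
time_s: 27.55
ee_pos: [631.2, -137.1, 134.0]
tool_rot: [1.555, -2.729, 0.0]
contact_force: [-0.7, 0.3, -2.6]
finger_gap: 51.3
```

Emit:
move_arm([
  [[0,0,10,0,0,-0.053,-0.1],[0,0,10,0,0,-0.053,-0.1],[0,0,10,0,0,-0.053,-0.1],[0,0,10,0,0,-0.053,-0.1],[0,0,10,0,0,0,-0.1],[0,0,10,0,0,0,-0.1],[0,0,0,0,0,0,-0.1],[0,0,0,0,0,0,-0.1]],
])

```text
time_s: 28.55
ee_pos: [631.2, -134.3, 75.3]
tool_rot: [-1.839, 2.547, -0.0]
contact_force: [-0.8, 0.0, -2.4]
finger_gap: 51.3
```

```bash
python3 plan.py 631.2 -134.2 32.6 4.393; python3 - <<'E'
from h import *
S=Cam("side");b=cv2.resize(S.img[120:260,255:395],None,fx=4,fy=4);cv2.imwrite("pics/g11.png",b[:,:,::-1])
E
```

```text
t 28.55 pos [ 631.2 -134.3   75.3] yaw -1.891 tilt [ 0.0002 -0.    ] gap 51.3 F [-0.8  0.  -2.4] q6 -1.57
turn -0.0 shift before-turn axes [-0.1 -0.  42.7] after-turn axes [-0.1 -0.  42.7]
```

View pics/g11.png

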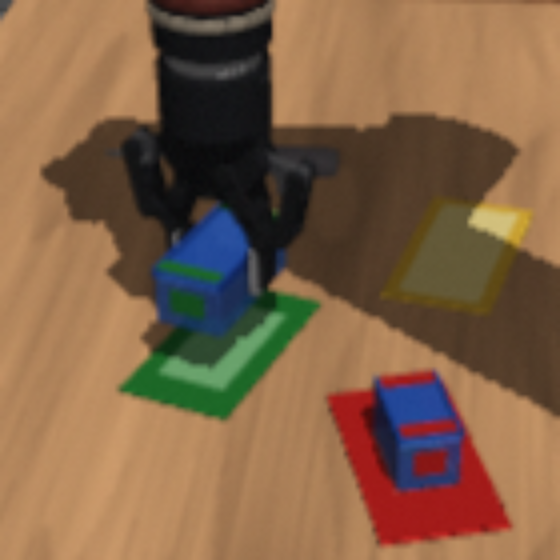

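Emit:
move_arm([
  [[0,0,12,0,0,0,-0.1],[0,0,12,0,0,0,-0.1],[0,0,9,0,0,0,-0.1],[0,0,5,0,0,0,-0.1],[0,0,2,0,0,0,-0.1],[0,0,1,0,0,0,-0.1],[0,0,0.5,0,0,0,-0.1],[0,0,0,0,0,0,-0.1],[0,0,0,0,0,0,-0.1]],
])

```text
time_s: 29.72
ee_pos: [631.1, -134.4, 33.8]
tool_rot: [-1.84, 2.546, -0.0]
contact_force: [-0.6, -0.4, -1.8]
finger_gap: 51.2
```

Emit:
move_arm([
  [[0,0,0.5,0,0,0,-0.1],[0,0,0.5,0,0,0,-0.1],[0,0,0,0,0,0,-0.1]],
])

```text
time_s: 30.1
ee_pos: [631.0, -134.4, 32.6]
tool_rot: [-1.84, 2.547, -0.0]
contact_force: [-0.1, 0.9, -0.6]
finger_gap: 51.6
```

Emit:
move_arm([
  [[0,0,0.5,0,0,0,-0.1],[0,0,0.4,0,0,0,-0.1],[0,0,0,0,0,0,-0.1]],
])

```text
time_s: 30.48
ee_pos: [631.0, -134.4, 32.6]
tool_rot: [-1.84, 2.547, -0.0]
contact_force: [-3.5, 0.3, 8.7]
finger_gap: 51.5
```

Emit:
move_arm([
  [[0,0,0,0,0,0,0.3],[0,0,0,0,0,0,0.6],[0,0,0,0,0,0,1],[0,0,0,0,0,0,1],[0,0,0,0,0,0,1],[0,0,-10,0,0,0,1],[0,0,-20,0,0,0,1],[0,0,-30,0,0,0,1],[0,0,-30,0,0,0,1],[0,0,-20,0,0,0,1],[0,0,0,0,0,0,1]],
])

```text
time_s: 31.85
ee_pos: [632.2, -134.7, 143.9]
tool_rot: [-1.838, 2.545, -0.005]
contact_force: [0.5, 0.7, -0.3]
finger_gap: 85.4
```

```bash
python3 - <<'E'
from h import *
np.set_printoptions(precision=1,suppress=True)
S=Cam("side");T=Cam("top")
cv2.imwrite("pics/g12.png",cv2.resize(S.img[150:370,225:405],None,fx=2.7,fy=2.7)[:,:,::-1])
cv2.imwrite("pics/ts4.png",cv2.resize(T.img[140:265,170:410],None,fx=3.3,fy=3.3)[:,:,::-1])
for c,box in((S,(305,290,390,365)),(T,(180,200,250,260))):
    m=c.mask((18,130,80),(34,255,255),box)
    if c is T: m=c.mask((22,150,80),(34,255,255),box)
    cs,_=cv2.findContours(m,cv2.RETR_EXTERNAL,cv2.CHAIN_APPROX_NONE)
    for k in cs:
        if cv2.contourArea(k)>15: print(k.mean((0,1)),rect(c.plane(k.reshape(-1,2),44)))
m=S.mask((45,90,30),(80,255,255),(280,165,340,230))
E
python3 plan.py 487 290 145 4.17
```

```text
[328. 345.] (array([520.7, 367.1]), array([10.1, 32.8]), 2.619)
[330.3 334.7] (array([519.3, 344.3]), array([10.9, 54.5]), 2.618)
[367.2 294.4] (array([454.9, 234.6]), array([12., 53.]), 2.635)
[231.5 239.7] (array([458.5, 235.4]), array([ 8., 52.]), 2.606)
[192.1 218.7] (array([521.5, 345.9]), array([ 9.1, 52.2]), 2.614)
t 31.95 pos [ 630.8 -134.3  141.4] yaw -1.89 tilt [-0.0002  0.    ] gap 85.4 F [-0.4  0.2 -0.4] q6 -1.57
turn 0.223 shift before-turn axes [-357.6  269.8   -3.6] after-turn axes [-289.2  342.2   -3.6]
```

View pics/g12.png

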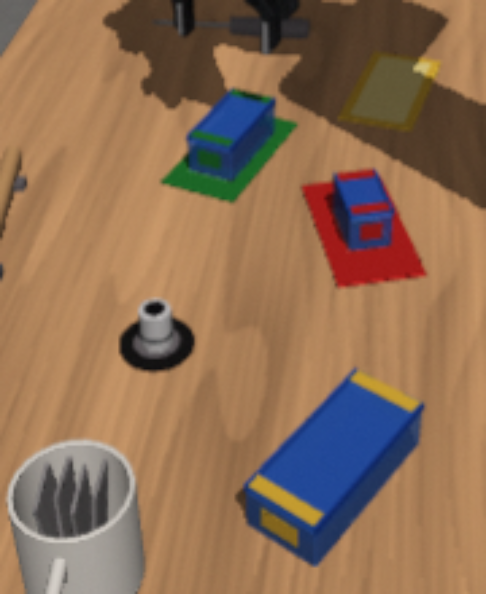

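View pics/ts4.png

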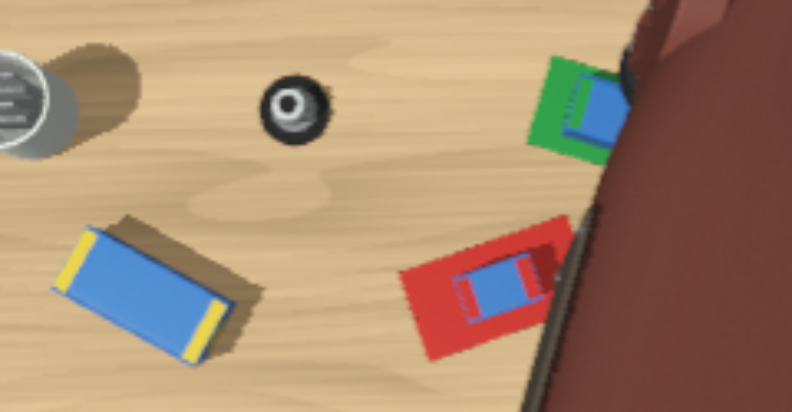

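Emit:
move_arm([
  [[-32.6,24.4,0,0,0,0,1],[-32.6,24.4,0,0,0,0,1],[-32.6,24.4,0,0,0,0,1],[-32.6,24.4,0,0,0,0,1],[-32.6,24.4,0,0,0,0,1],[-32.6,24.4,0,0,0,0,1],[-32.6,24.4,0,0,0,0,1],[-32.6,24.4,0,0,0,0,1],[-32.6,24.4,0,0,0,0,1],[-32.6,24.4,0,0,0,0,1],[-32.6,24.4,0,0,0,0,1],[0,0,0,0,0,0,1]],
])

```text
time_s: 33.45
ee_pos: [487.2, 292.3, 140.5]
tool_rot: [1.843, -2.542, -0.001]
contact_force: [0.4, -0.3, -0.0]
finger_gap: 85.6
```

Emit:
move_arm([
  [[0,0,10,0,0,0.05,1],[0,0,10,0,0,0.05,1],[0,0,10,0,0,0.05,1],[0,0,10,0,0,0.055,1],[0,0,0,0,0,0,1],[0,0,0,0,0,0,1]],
])

```text
time_s: 34.2
ee_pos: [489.0, 289.9, 101.6]
tool_rot: [1.57, -2.721, 0.0]
contact_force: [0.3, 0.5, 0.7]
finger_gap: 85.2
```

```bash
python3 plan.py 488.5 290 29 4.187
```

```text
t 34.2 pos [489.  289.9 101.6] yaw -2.095 tilt [-0.0003 -0.0002] gap 85.2 F [0.3 0.5 0.7] q6 -0.64
turn 0.001 shift before-turn axes [ 0.2  0.5 72.6] after-turn axes [ 0.2  0.5 72.6]
```

Emit:
move_arm([
  [[0,0.4,20,0,0,0,1],[0,0,20,0,0,0,1],[0,0,16,0,0,0,1],[0,0,10,0,0,0,1],[0,0,5,0,0,0,1],[0,0,0,0,0,0,1],[0,0,0,0,0,0,0.7],[0,0,0,0,0,0,0.5]],
], newtons=60)

```text
time_s: 35.2
ee_pos: [488.8, 290.8, 31.1]
tool_rot: [-1.569, 2.721, -0.0]
contact_force: [-0.5, -0.2, 0.2]
finger_gap: 64.3
```

Emit:
move_arm([
  [[0,0,0,0,0,0,0.4],[0,0,0,0,0,0,0.2],[0,0,0,0,0,0,0.1],[0,0,0,0,0,0,0.1],[0,0,0,0,0,0,0.1]],
])

```text
time_s: 35.83
ee_pos: [489.0, 290.8, 31.5]
tool_rot: [-1.569, 2.721, -0.0]
contact_force: [-0.7, -0.7, 6.2]
finger_gap: 61.3
```

Emit:
move_arm([
  [[0,0,-3,0,0,0,0.1],[0,0,-7,0,0,0,0.1],[0,0,-10,0,0,0,0.1],[0,0,-15,0,0,0,0.1],[0,0,-15,0,0,0,0.1],[0,0,-15,0,0,0,0.1],[0,0,-15,0,0,0,0.1],[0,0,-12,0,0,0,0.1],[0,0,-8,0,0,0,0.1],[0,0,0,0,0,0,0.1]],
])

```text
time_s: 37.08
ee_pos: [488.8, 290.7, 131.2]
tool_rot: [-1.569, 2.721, -0.0]
contact_force: [-0.4, 0.5, -3.2]
finger_gap: 61.2
```

```bash
python3 plan.py 466.5 -280.5 75 4.504; python3 - <<'E'
from h import *
S=Cam("side");b=cv2.resize(S.img[170:370,265:425],None,fx=3,fy=3);cv2.imwrite("pics/g13.png",b[:,:,::-1])
T=Cam("top")
k=big(T.mask((24,80,120),(34,255,255),(375,205,445,255)));print(rect(T.plane(k,3)))
E
```

```text
t 37.08 pos [488.8 290.7 131.2] yaw -2.095 tilt [0.0008 0.0003] gap 61.2 F [-0.4  0.5 -3.2] q6 -0.64
turn -0.316 shift before-turn axes [ 505.6 -266.8   56.2] after-turn axes [563.5 -96.3  56.2]
(array([ 467.5, -281.3]), array([ 83.3, 158.6]), 1.363)
```

View pics/g13.png

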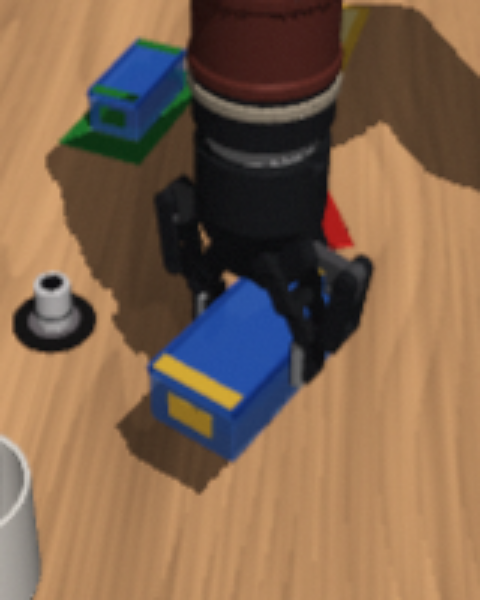

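Emit:
move_arm([
  [[25.3,-13.3,0,0,0,0,0.1],[25.3,-13.3,0,0,0,0,0.1],[25.3,-13.3,0,0,0,0,0.1],[25.3,-13.3,0,0,0,0,0.1],[25.3,-13.3,0,0,0,0,0.1],[25.3,-13.3,0,0,0,0,0.1],[25.3,-13.3,0,0,0,0,0.1],[25.3,-13.3,0,0,0,0,0.1],[25.3,-13.3,0,0,0,0,0.1],[25.3,-13.3,0,0,0,0,0.1]],
])

```text
time_s: 38.42
ee_pos: [476.4, 4.2, 130.2]
tool_rot: [1.569, -2.721, -0.001]
contact_force: [0.5, -0.2, -2.2]
finger_gap: 61.4
```

Emit:
move_arm([
  [[25.3,-13.4,0,0,0,0,0.1],[25.3,-13.4,0,0,0,0,0.1],[25.3,-13.4,0,0,0,0,0.1],[25.3,-13.4,0,0,0,0,0.1],[25.3,-13.4,0,0,0,0,0.1],[25.3,-13.4,0,0,0,0,0.1],[25.3,-13.4,0,0,0,0,0.1],[25.3,-13.4,0,0,0,0,0.1],[25.3,-13.4,0,0,0,0,0.1],[25.3,-13.4,0,0,0,0,0.1],[0,0,0,0,0,0,0.1]],
])

```text
time_s: 39.8
ee_pos: [465.9, -282.6, 130.1]
tool_rot: [1.566, -2.723, -0.0]
contact_force: [-0.3, 1.0, -3.0]
finger_gap: 61.2
```

Emit:
move_arm([
  [[0,0,0,0,0,-0.06,0.1],[0,0,0,0,0,-0.06,0.1],[0,0,10,0,0,-0.065,0.1],[0,0,10,0,0,-0.065,0.1],[0,0,15,0,0,-0.065,0.1],[0,0,10,0,0,0,0.1],[0,0,10,0,0,0,0.1],[0,0,0,0,0,0,0.1],[0,0,0,0,0,0,0.1]],
])

```text
time_s: 40.92
ee_pos: [466.4, -281.2, 76.0]
tool_rot: [-1.976, 2.442, -0.001]
contact_force: [-0.2, -0.6, -2.8]
finger_gap: 61.3
```

```bash
python3 plan.py 466.5 -280.5 34.5 4.504; python3 - <<'E'
from h import *
S=Cam("side");b=cv2.resize(S.img[90:250,285:445],None,fx=3.5,fy=3.5);cv2.imwrite("pics/g14.png",b[:,:,::-1])
E
```

```text
t 40.92 pos [ 466.4 -281.2   76. ] yaw -1.781 tilt [ 0.0003 -0.0002] gap 61.3 F [-0.2 -0.6 -2.8] q6 -2.04
turn -0.002 shift before-turn axes [-0.7 -0.  41.5] after-turn axes [-0.7 -0.  41.5]
```

View pics/g14.png

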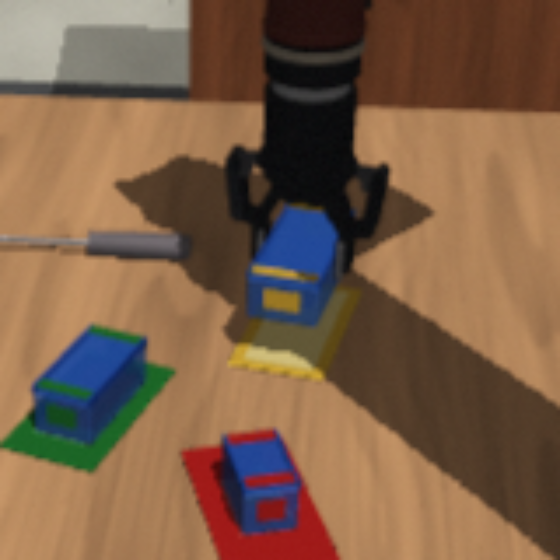

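Emit:
move_arm([
  [[-0.5,0,12,0,0,0,0.1],[0,0,12,0,0,0,0.1],[0,0,9,0,0,0,0.1],[0,0,4,0,0,0,0.1],[0,0,2,0,0,0,0.1],[0,0,1,0,0,0,0.1],[0,0,0,0,0,0,0.1],[0,0,0,0,0,0,0.1]],
])

```text
time_s: 41.98
ee_pos: [466.4, -280.7, 35.9]
tool_rot: [-1.977, 2.442, -0.001]
contact_force: [0.3, 1.1, -2.7]
finger_gap: 61.4
```

Emit:
move_arm([
  [[0,0,0.5,0,0,0,0.1],[0,0,0.5,0,0,0,0.1],[0,0,0.4,0,0,0,0.1],[0,0,0,0,0,0,0.1]],
])

```text
time_s: 42.48
ee_pos: [466.3, -280.6, 34.5]
tool_rot: [-1.977, 2.442, -0.0]
contact_force: [-1.5, 0.9, 1.6]
finger_gap: 61.0
```

Emit:
move_arm([
  [[0,0,0.4,0,0,0,0.1],[0,0,0,0,0,0,0.1]],
])

```text
time_s: 42.72
ee_pos: [466.3, -280.6, 34.5]
tool_rot: [-1.977, 2.442, -0.0]
contact_force: [-3.0, 1.0, 7.4]
finger_gap: 61.6
```

Emit:
move_arm([
  [[0,0,0,0,0,0,0.5],[0,0,0,0,0,0,0.8],[0,0,0,0,0,0,1],[0,0,0,0,0,0,1],[0,0,0,0,0,0,1],[0,0,-10,0,0,0,1],[0,0,-20,0,0,0,1],[0,0,-30,0,0,0,1],[0,0,-30,0,0,0,1],[0,0,-30,0,0,0,1],[0,0,-20,0,0,0,1],[0,0,0,0,0,0,1]],
])

```text
time_s: 44.22
ee_pos: [467.2, -281.2, 175.9]
tool_rot: [-1.976, 2.441, -0.005]
contact_force: [-0.2, 0.6, -0.6]
finger_gap: 85.7
```

```bash
python3 plan.py 300 -420 200 4.504
```

```text
t 44.23 pos [ 467.2 -281.2  175.9] yaw -1.78 tilt [ 0.0028 -0.0022] gap 85.7 F [-0.2  0.6 -0.6] q6 -2.04
turn -0.001 shift before-turn axes [170.5 134.6 -24.1] after-turn axes [170.3 134.8 -24.1]
```

Backing off so both cameras see everything for the final check.

Emit:
move_arm([
  [[21,17,-3,0,0,0,1],[21,17,-3,0,0,0,1],[21,17,-3,0,0,0,1],[21,17,-3,0,0,0,1],[21,17,-3,0,0,0,1],[21,17,-3,0,0,0,1],[21,17,-3,0,0,0,1],[21,17,-3,0,0,0,1],[0,0,0,0,0,0,1],[0,0,0,0,0,0,1]],
])

```text
time_s: 45.48
ee_pos: [298.4, -416.0, 197.3]
tool_rot: [-1.976, 2.441, 0.002]
contact_force: [0.3, -0.4, 0.5]
finger_gap: 85.5
```

```bash
python3 - <<'E'
from h import *
np.set_printoptions(precision=1,suppress=True)
S=Cam("side");T=Cam("top")
cv2.imwrite("pics/endS.png",cv2.resize(S.img[120:400,215:425],None,fx=2.1,fy=2.1)[:,:,::-1])
cv2.imwrite("pics/endT.png",cv2.resize(T.img[120:265,140:470],None,fx=2.4,fy=2.4)[:,:,::-1])
for c,n,boxes in((T,"T",((285,200,355,255),(320,150,395,205),(375,205,445,255))),(S,"S",((330,205,390,262),(280,175,340,230),(340,155,395,205)))):
    for b in boxes:
        k=big(c.mask((100,90,40),(125,255,255),b)); print(n,b,rect(c.plane(k,47 if n=="T" else 30)))
E
```

```text
T (285, 200, 355, 255) (array([488.7, -18.6]), array([41. , 56.3]), 1.863)
T (320, 150, 395, 205) (array([ 629.1, -133.1]), array([ 56.9, 102. ]), 1.251)
T (375, 205, 445, 255) (array([ 466.7, -277.1]), array([ 61.9, 143.9]), 1.356)
S (330, 205, 390, 262) (array([483.1, -10.5]), array([ 51.9, 112.1]), 1.788)
S (280, 175, 340, 230) (array([ 628.9, -129.7]), array([ 77.6, 151.4]), 1.246)
S (340, 155, 395, 205) (array([ 464.9, -276.5]), array([ 72.9, 202.6]), 1.385)
```

View pics/endS.png

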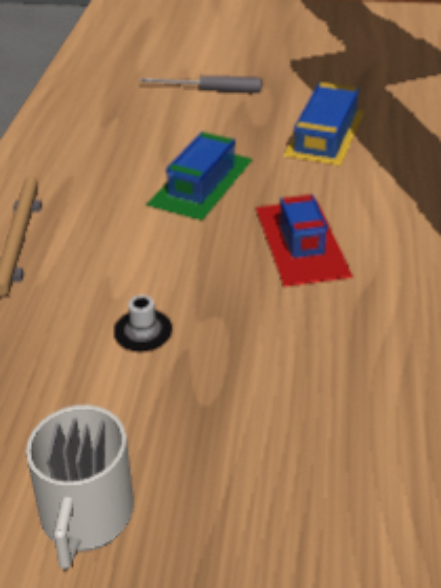

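View pics/endT.png

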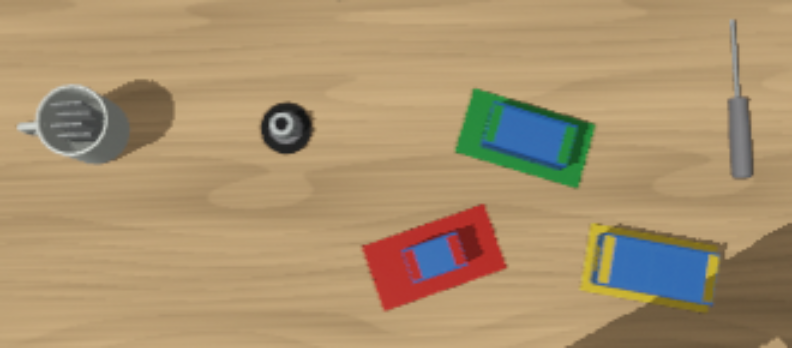

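Both views show every piece upright on its own mat or pad and released. The mug and screwdriver are where they were, so I'm handing in.

```bash
python3 -c "
from plant import finish_job; print(finish_job())"
```

```text
the job is handed in; nothing more can be done
None
```

I set the socket on the black pad, then the small, middle and large boxes on the red, green and yellow mats. Each was carried upright and released. The job went in at about 46 s on the robot's clock, with the gripper open and clear of everything.

**Final checks:**
- **Boxes, top view:** the centres came out about 2 mm (small), 4 mm (middle) and 4 mm (large) from their mats' centres. All three are turned less than 0.02 rad from the mat's long direction.
- **Socket:** the last picture shows it upright on the pad. In the side view, taken earlier when the small box had just been set down, it was about 3 mm from the pad's centre.
- **Mug and screwdriver:** both look unmoved in the last pictures. I did not measure them again at the end.

**Disagreements:**
- The two cameras differ by about 2–3 mm on points on the table, so I aimed at the average of the two.
- The last side-view box outlines take in the box sides as well as the lids, so their sizes and small box angle (0.09 rad off) mean little. Their centres still fell within about 7 mm of the mats' centres.

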